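Roll a pipe up the marking cradle into its sprung catches with a push block

ROBOT

A 6-joint arm with a two-finger parallel gripper is mounted at the origin on a cart in front of the work surface, level with it; the furniture and walls round the work are solid. World frame = base frame: x ahead of the robot, y to its left, z up, the work surface at z = 0. Lengths are in mm, angles in rad, forces in N, time in s.
With the tool pointing down it reaches from about 300 to 775 mm from the base axis. Payload 14.6 kg.
Tool frame: the origin (TCP) lies midway between the tips of the shut fingers; the grasp point (between the pads) lies manip.tcp_to_grasp behind it (manip.tcp_to_grasp is the distance from the TCP to the grasp point, in mm); x points along the fingers, z is the direction in which the jaws open and shut, and the axes are right-handed (so a half turn about x gives the same grasp; the last joint's range is limited). The gripper opens to 94 mm and grips with 3 to 60 N. Pads are 16 mm wide; open, the fingers measure 119 mm over their backs; the gripper's body (75 mm by 177 mm) begins 78 mm behind the grasp point.
Start: joints at [-1.363, 0.3, 1.521, -0, 1.321, -0.067], TCP at [149.238, -529.355, 205.446] pointing down, gripper open.
Joint ranges: [-3.03, 3.03], [-0.79, 2.21], [0.23, 2.52], [-1.04, 4.18], [0, 3.07], [-2.55, 2.55]. Speed limits (rad/s): [2.22, 2.22, 2.57, 3.14, 3.14, 3.14].

INTERFACE

Orientations are given as [roll, pitch, yaw] about the fixed x, y, z axes, in that order (R = Rz(yaw) Ry(pitch) Rx(roll)).
In Python, from cell import manip gives the robot as it stands.
- The arm moves only by the shell command python3 -m jog 'ROWS' [FORCE]. ROWS is JSON, a list of rows, each an object of numbers: "grip": the opening, from 0 (shut) to 1 (fully open); "tx", "ty", "tz": the shift along the tool's x, y, z in units of 40 mm (1.0 is 40 mm); "turn": the turn about the tool's x in units of 6 degrees (1.0 is 6 degrees). In form: [{"grip": .., "tx": .., "ty": .., "tz": .., "turn": ..}, ...]. A call has 1 to 12 rows; each row is the pose to reach, as a shift and turn from the pose commanded when the call began, along the tool's axes at that moment; what a row does not reach only later rows make up. A row lasts 1/12 s, in which the tool goes at most 41.7 mm and 7.16 degrees, less where a joint would pass 70% of its speed; a pose out of reach is approached as far as the arm can. A call with a gripper value outside its range is refused whole. The fingers move at their own pace and stop on an object; FORCE is the grip in N (left out, the last holds). Time passes only in rows, so rows that repeat a pose let the fingers close. It gives the time, the measured TCP pose, the force and the opening at its end, in the units of the state.
- manip.read_state(): the state, without advancing time (a new reading comes with each control period).
- manip.camera(name): name is "scene" or "top"; returns a dict with "image" (480x640x3 uint8, red, green, blue), "fx", "fy", "cx", "cy" (pixels), "eye" and "attitude" of the camera in the world. Camera axes: x right, y up, looking along -z (the intrinsics and any distortion apply to the point x, -y, -z); pixel columns grow to the right and rows downward; lengths in mm; the calibration is good to about 2 mm. A picture is of the moment at which its call begins. There is no depth.
- manip.sign_off(): hands the job in, once; it reports no verdict.
The state is a dict: "clock": time; "joints": joint angles; "qd": joint speeds; "effort": joint torques, N m; "eef_pos": TCP position; "eef_rot": TCP orientation; "wrist_force": force on the tool from outside, world axes, zero at the start; "moment": the same for the moment, N m; "finger_gap": finger opening in mm.
Only numpy, scipy, OpenCV 4.12 (cv2) and the standard library are available. Lean on these libraries where they do the work, as an engineer would, in place of code of your own. Each camera call takes 0.05 s, during which the arm holds its last target. There are 200 camera calls.

TASK

Pick up the oak block and use it as a push block: roll the grey pipe up the cradle's track with it, gently and without the gripper touching the pipe, until both sprung catches have snapped down behind the pipe and hold it against the stop bar. Then put the block back down on the bench, clear of the cradle, and leave the other things where they are.

Things in the scene. Friction and masses are not known exactly. Their poses are not given: they have to be found in the camera images.
- oak_block: Brown hardwood block, 36 mm (its x) by 160 mm (y) by 66 mm tall (z), 0.17 kg, standing loose on a 36 x 160 mm edge on the bench, right of the cradle. Origin: centre of its underside. Either 160 x 66 mm side can push. Grip it across the 36 mm, fingertips 30 mm or more above its underside; carried with the underside about 10 mm above the rails, it meets the pipe at axis height and the fingers pass over it.
- pipe: Grey plastic pipe, 32 mm outside diameter, 210 mm long, about 0.12 kg, loose across the two rails. Origin: middle of its axis; y runs along the pipe, about which it turns as it rolls. It waits at the low end against two pegs; let go before the catches have it, it rolls back. The block may press on it with at most 18 N.
- cradle: Plywood marking cradle, fixed to the bench, elsewhere and turned differently each time. Origin: on the bench under the waiting pipe; x the uphill direction (level), z up. Base board x = -45 to 260 mm, y = +-131 mm, 12 mm thick. Across its upper end lies an aluminium stop bar (top 31 mm above the rails) with a yellow scale and a sprung catch arm (white roller nose, red tail) at each end.
- track: Sloping track (5 degrees) of the cradle. Origin: centre line, level with the rail tops, under the waiting pipe, 36 mm above the bench. x up the slope, y along the pipe, z square off the rails: pipe axis at x = 0, z = 16 mm. Rails at y = +-94 mm, the board between is 10 mm lower. Cheeks at y = +-108 mm rise to z = 23 mm; pegs behind the pipe (x = -24 mm, y = +-94 to 102 mm) to 17 mm.
- home_mid (a point): Point on the track at x = 145 mm, z = 16 mm. The stop bar with its catches is clamped elsewhere each time and is not reported: the home place of the pipe's axis is anywhere up to 25 mm before or beyond this point along x, so feel for it. 25 mm before home the catch noses begin to resist, 5 to 11 N in all; 12 mm before they ride over the top, then push the pipe home and drop behind it.
- catch_zone (a point): Point on the track at x = 133 mm, z = 32 mm, within 25 mm of where the catch noses hang down to 28.5 mm above the rails (y = +-94 to 102 mm; arms up to 53 mm high, outside the block's length). Home, the pipe lies against three rubber buffers on the stop bar; they give 1 mm per 4 N, 3 mm at most, then are hard. Pushed square, the block's face keeps the pipe straight.
- mug: White mug, 92 x 127 x 95 mm tall, bystander. Origin: centre of its underside.
- clear_cup: Clear plastic cup, 76 mm wide, 101 mm tall, light, bystander. Origin: centre of its underside.
- tape_measure: Yellow tape measure standing on its base, 39 x 80 x 62 mm tall, bystander. Origin: centre of its underside.
- marker: White and red marker pen lying on the bench, 135 mm long, 16 mm thick, bystander. Origin: under its middle.
Things that resemble listed ones, but are neither listed nor needed, are in the scene too. Of the things like the oak_block, leave any that is orange; of the rest the larger one is meant.

How it is judged:
By the outcome, as a careful person would: the job done as asked, in the order asked, and still so for the second after the job is handed in, with the robot touching nothing.
It also fails if it takes over 72 s, if anything falls off the work surface, if the arm or the gripper's body presses on something with over 40 N, if the wrist force passes 120 N, or if a joint passes its speed limit or range.

## Working session

There is one attempt and no reset: what is moved stays moved. The work goes in short steps, Python scripts to look and compute and a shell command to move; the robot and the scene stay as the last step left them, time stands still between calls to the robot, and variables do not carry over. Pictures are saved under pics/ and viewed, about 8 in all and at most 12, crops included, and the job is handed in when it is done.

```bash
ls; mkdir -p pics; python3 - <<'E'
from cell import manip
import cv2
print(manip.tcp_to_grasp, manip.read_state())
for n in("scene","top"):
    c=manip.camera(n); cv2.imwrite(f"pics/{n}0.png",c["image"][:,:,::-1])
    print({k:v for k,v in c.items() if k!="image"})
E
```

```text
pics
18.8 {'clock': 0.0, 'joints': array([-1.36263241e+00,  3.00487451e-01,  1.52160861e+00,  1.74279921e-05,
        1.32071792e+00, -6.65830297e-02]), 'qd': array([-0.00141585, -0.00024441,  0.00066877,  0.00115696, -0.00156097,
       -0.00102466]), 'effort': array([ 1.45080387e-03, -5.31802726e+01, -3.52738667e+01,  7.08469050e-02,
        2.41729862e-02, -9.91357524e-05]), 'eef_pos': array([ 149.16952562, -529.09453279,  204.86572617]), 'eef_rot': array([3.06118899, 1.56957488, 1.76513528]), 'wrist_force': array([ 0.30808638, -0.74649705, -0.3637816 ]), 'moment': array([-0.02301814,  0.01571391,  0.00989112]), 'finger_gap': 94.02080428453822}
{'fx': 610.0704830862717, 'fy': 610.0704830862717, 'cx': 321.34052152311847, 'cy': 231.05569049846363, 'eye': array([  -50.72946943, -1009.99175683,  1308.09202326]), 'attitude': array([ 0.70843708,  0.00728435, -0.61631193])}
{'fx': 446.25628968869273, 'fy': 446.25628968869273, 'cx': 315.0732232161765, 'cy': 240.07110654647326, 'eye': array([ 480.80844428, -129.33199521, 1132.52422593]), 'attitude': array([ 7.02262230e-02, -6.77679545e-04, -1.55386122e+00])}
```

View pics/top0.png

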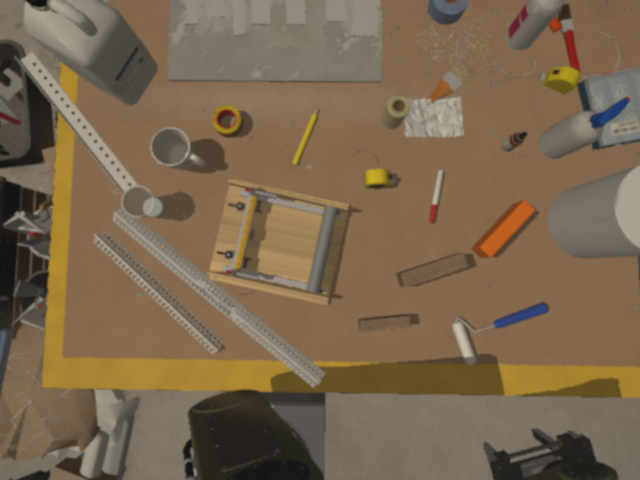

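View pics/scene0.png

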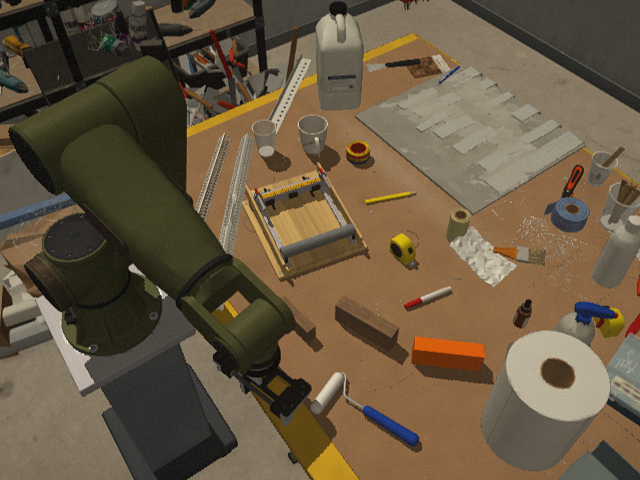

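Top view: brown blocks at (436,270) (large) and (388,322) (small), and an orange one at (505,229). The larger brown one at (436,270) fits the description. The pipe is at (323,250) and the stop bar with catches at (243,233), so uphill is image-left. Next I'll take an enlarged crop and measure.

```bash
cat > h.py <<'E'
import numpy as np, cv2
from scipy.spatial.transform import Rotation as Ro
from cell import manip
def R(a): return Ro.from_euler('xyz',a).as_matrix()
def ray(c,u,v,z):
    d=R(c["attitude"])@np.array([(u-c["cx"])/c["fx"],-(v-c["cy"])/c["fy"],-1]); e=c["eye"]
    return e+d*(z-e[2])/d[2]
def proj(c,p):
    q=R(c["attitude"]).T@(np.array(p,float)-c["eye"]); return c["cx"]+c["fx"]*q[0]/-q[2], c["cy"]-c["fy"]*q[1]/-q[2]
E
python3 - <<'E'
from h import *
c=manip.camera("top"); im=c["image"][:,:,::-1].copy()
hsv=cv2.cvtColor(im,cv2.COLOR_BGR2HSV)
print("hsv block",hsv[270,436],hsv[262,460],"bench",hsv[300,480],"pipe",hsv[250,323],hsv[230,326])
cr=im[160:345,190:490]; cv2.imwrite("pics/crop1.png",cv2.resize(cr,None,fx=2.66,fy=2.66,interpolation=cv2.INTER_CUBIC))
s=manip.camera("scene"); 
for p in [(150,-529,205)]: print(proj(c,p),proj(s,p))
for u,v in[(436,270),(323,250)]: print(ray(c,u,v,66))
cr=s["image"][150:370,230:430,::-1]; cv2.imwrite("pics/crop2.png",cv2.resize(cr,None,fx=2.7,fy=2.7,interpolation=cv2.INTER_CUBIC))
E
```

```text
hsv block [ 15 104 110] [ 14 104 113] bench [ 15 106 132] pipe [ 17  21 107] [ 22  24 118]
(np.float64(509.733205051276), np.float64(438.8970614305105)) (np.float64(265.9292413743333), np.float64(404.33978680061205))
[ 489.18169144 -418.36846162   66.        ]
[ 532.34683671 -148.14655372   66.        ]
```

View pics/crop1.png

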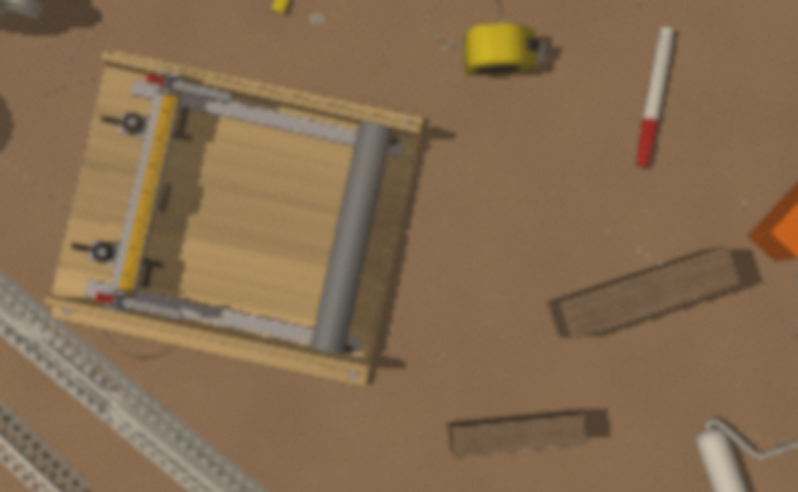

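View pics/crop2.png

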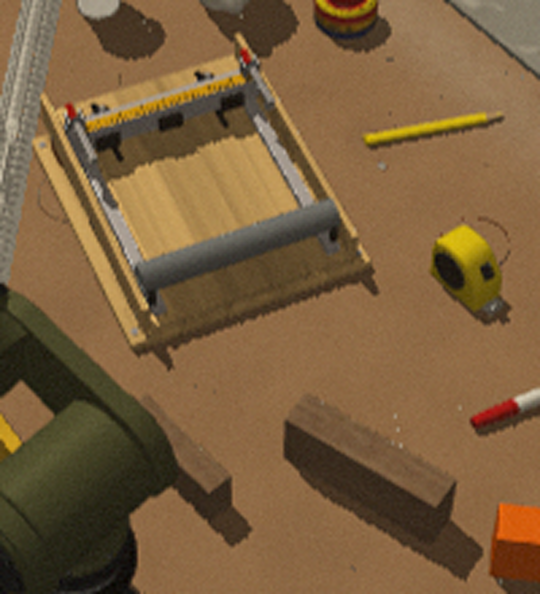

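Crop 1 shows the larger brown block at crop (655,290), full-frame (436,270). It is clearly larger than the small brown one at (525,432), and the orange one is at the right edge. In both views the pipe is square across the rails against the pegs. Next: precise fits.

```bash
python3 - <<'E'
from h import *
np.set_printoptions(precision=1,suppress=True)
c=manip.camera("top"); s=manip.camera("scene")
def comp(c,seed,lo,hi,k=3):
    hsv=cv2.cvtColor(cv2.resize(c["image"],None,fx=4,fy=4,interpolation=cv2.INTER_CUBIC),cv2.COLOR_RGB2HSV)
    m=cv2.morphologyEx(cv2.inRange(hsv,lo,hi),cv2.MORPH_OPEN,np.ones((k,k)))
    m=cv2.morphologyEx(m,cv2.MORPH_CLOSE,np.ones((7,7)))
    _,l=cv2.connectedComponents(m); m=(l==l[seed[1]*4,seed[0]*4]).astype(np.uint8)
    ct=max(cv2.findContours(m,0,2)[0],key=cv2.contourArea)
    return ct[:,0,:].astype(float)
def top(u): return (u-1.5)/4
def rect(ct,c,z):
    w=np.array([ray(c,*top(p),z)[:2] for p in ct],np.float32)
    r=cv2.minAreaRect(w); return r, cv2.boxPoints(r)
for lo in (60,85,95):
  print("block",lo,*rect(comp(c,(436,270),(5,60,lo),(25,150,121)),c,66)); 
for n,cc,seed in(("top",c,(323,250)),("scene",s,(315,240))):
  for z in (52,58,): print("pipe",n,z,*rect(comp(cc,seed,(0,0,40),(180,45,200)),cc,z))
# scene corners of block top by eye
for p in [(310,396),(285,425),(456,483),(430,512)]:
  print(ray(s,p[0]/2.7+230,p[1]/2.7+150,66))
# cradle base/cheek points from crop1 by eye
E
```

```text
block 60 ((490.49383544921875, -418.08795166015625), (49.41153335571289, 193.36570739746094), 19.087284088134766) [[ 435.5 -334.8]
 [ 498.8 -517.5]
 [ 545.5 -501.4]
 [ 482.2 -318.6]]
block 85 ((490.49383544921875, -418.08795166015625), (49.41153335571289, 193.36570739746094), 19.087284088134766) [[ 435.5 -334.8]
 [ 498.8 -517.5]
 [ 545.5 -501.4]
 [ 482.2 -318.6]]
block 95 ((490.49383544921875, -418.08795166015625), (49.41153335571289, 193.36570739746094), 19.087284088134766) [[ 435.5 -334.8]
 [ 498.8 -517.5]
 [ 545.5 -501.4]
 [ 482.2 -318.6]]
pipe top 52 ((557.40380859375, -45.681854248046875), (254.6905975341797, 220.0168914794922), 78.93434143066406) [[ 425.  -149.5]
 [ 640.9 -191.8]
 [ 689.8   58.2]
 [ 473.9  100.4]]
pipe top 58 ((556.9784545898438, -46.14634704589844), (253.27633666992188, 218.79513549804688), 78.93434143066406) [[ 425.3 -149.4]
 [ 640.  -191.4]
 [ 688.6   57.1]
 [ 473.9   99.1]]
pipe scene 52 ((560.50146484375, -46.28581237792969), (287.6635437011719, 227.01405334472656), 74.530517578125) [[ 412.7 -154.6]
 [ 631.5 -215.2]
 [ 708.3   62.1]
 [ 489.5  122.6]]
pipe scene 58 ((557.581787109375, -50.889190673828125), (286.2893981933594, 225.92958068847656), 74.53052520751953) [[ 410.5 -158.7]
 [ 628.3 -219. ]
 [ 704.6   56.9]
 [ 486.9  117.2]]
[ 481.3 -342.9   66. ]
[ 444.3 -355.    66. ]
[ 530.1 -490.3   66. ]
[ 493.2 -499.5   66. ]
```

```bash
python3 - <<'E'
from h import *
np.set_printoptions(precision=1,suppress=True)
c=manip.camera("top"); s=manip.camera("scene")
def sat(c): return cv2.cvtColor(c["image"],cv2.COLOR_RGB2HSV)[:,:,1].astype(float)
def edges(p,i0,th=55):
    # subpixel width of low-sat run around i0
    a=i0
    while p[a]<th:a-=1
    b=i0
    while p[b]<th:b+=1
    return a+(p[a]-th)/(p[a]-p[a+1]), b-(p[b]-th)/(p[b]-p[b-1])
S=sat(c); P=[]
for v in range(218,284,3):
    u0=int(328.3-(v-218)*.19)
    e=edges(S[v],u0); P.append((np.mean(e),v,e[1]-e[0]))
P=np.array(P); k=np.polyfit(P[:,1],P[:,0],1); print("top",k,"res",np.std(P[:,0]-np.polyval(k,P[:,1])),P[:,2].mean())
A=ray(c,np.polyval(k,218),218,52);B=ray(c,np.polyval(k,283),283,52)
d=(A-B)/np.linalg.norm(A-B); print(A,B,"yaw of pipe dir from +x",np.degrees(np.arctan2(d[1],d[0])))
S=sat(s); Q=[]
for u in range(290,346,3):
    v0=int(248-(u-290)*.36); e=edges(S[:,u],v0); Q.append((u,np.mean(e),e[1]-e[0]))
Q=np.array(Q); k=np.polyfit(Q[:,0],Q[:,1],1); print("scene",k,np.std(Q[:,1]-np.polyval(k,Q[:,0])),Q[:,2].mean())
A2=ray(s,290,np.polyval(k,290),52);B2=ray(s,345,np.polyval(k,345),52); d2=B2-A2
print(A2,B2,np.degrees(np.arctan2(d2[1],d2[0])))
# ends: along the pipe axis brightness profile (top)
n=np.array([-d[1],d[0]]); M=(A+B)/2
prof=[]
g=cv2.cvtColor(c["image"],cv2.COLOR_RGB2GRAY).astype(np.float32)
for t in range(-130,131,4):
    u,v=proj(c,M+d*t); u2,v2=proj(c,M+d*t); prof.append((t,int(cv2.getRectSubPix(g,(1,1),(u,v))[0,0]),int(cv2.getRectSubPix(S.astype(np.float32)*0+sat(c).astype(np.float32),(1,1),(u,v))[0,0])))
print(M,[p for p in prof if abs(p[0])>84])
# crop1 points by eye: cheek tops near low end, block top corners
f=lambda x,y,z: ray(c,x/2.66+190,y/2.66+160,z)
print("base low corners",f(427,120,20),f(370,383,20))
print("block top",[f(x,y,66)[:2] for x,y in((720,248),(738,285),(578,337),(563,303))])
# stop bar yellow mask centre
h=cv2.cvtColor(c["image"],cv2.COLOR_RGB2HSV); m=cv2.inRange(h,(18,150,120),(32,255,255)); m[:, :210]=0;m[:,275:]=0;m[:185]=0;m[280:]=0
v,u=np.nonzero(m);
for z in (80,): 
  W=np.array([ray(c,a,b,z)[:2] for a,b in zip(u,v)]); r=cv2.minAreaRect(W.astype(np.float32)); print("yellow",len(u),r)
E
```

```text
top [ -0.2 376. ] res 0.05318352649761074 11.744310502685885
[ 611.3 -160.2   52. ] [ 453.  -128.3   52. ] yaw of pipe dir from +x -11.388546010982443
scene [ -0.4 361. ] 1.1193634113139004 11.539164141545953
[ 457.7 -133.2   52. ] [ 619.4 -159.4   52. ] -9.181506397911836
[ 532.1 -144.3   52. ] [(-130, 111, 108), (-126, 120, 111), (-122, 140, 115), (-118, 138, 114), (-114, 133, 114), (-110, 132, 115), (-106, 103, 107), (-102, 100, 60), (-98, 109, 22), (-94, 112, 19), (-90, 112, 18), (-86, 111, 20), (86, 115, 27), (90, 114, 24), (94, 115, 24), (98, 114, 25), (102, 114, 23), (106, 114, 23), (110, 118, 57), (114, 131, 103), (118, 125, 112), (122, 131, 114), (126, 121, 109), (130, 111, 105)]
base low corners [ 648.6 -216.4   20. ] [ 401.1 -166.1   20. ]
block top [array([ 530.2, -477.5]), array([ 497.3, -493.4]), array([ 448.4, -350. ]), array([ 478.5, -336.5])]
yellow 333 ((571.75, 36.38570022583008), (11.279597282409668, 176.35252380371094), 78.50324249267578)
```

```bash
cat >> h.py <<'E'
TX=np.array([np.sin(np.radians(11.45)),np.cos(np.radians(11.45)),0]); TY=np.array([-TX[1],TX[0],0]); O=np.array([535.,-145,0])
def go(p,head=None):
    """print tool-axis shift (units of 40mm) to world TCP p, and turn so that tool z heads `head` deg (mod 180)"""
    s=manip.read_state(); T=R(s["eef_rot"]); d=T.T@(np.array(p,float)-s["eef_pos"])/40
    z=T[:,2]; a=np.degrees(np.arctan2(z[1],z[0])); 
    o=None if head is None else [ (-( (head+k-a+180)%360-180))/6 for k in (0,180)]
    print("shift",d.round(3),"tool z heading",round(a,2),"turn options",o,"x",T[:,0].round(3),"clock",s["clock"])
E
python3 - <<'E'
from h import *
go((488,-418,120),19)
E
```

```text
shift [ 2.134  8.906 -0.38 ] tool z heading -74.25 turn options [np.float64(-15.542490593112651), np.float64(14.457509406887349)] x [-0.  0. -1.] clock 0.4
```

```bash
python3 -m jog '[{"tx":0.7,"ty":0.9,"tz":0,"turn":-1.1},{"tx":0.7,"ty":1.8,"tz":0,"turn":-2.2},{"tx":0.7,"ty":2.7,"tz":-0.1,"turn":-3.3},{"tx":0.7,"ty":3.6,"tz":-0.1,"turn":-4.4},{"tx":0.7,"ty":4.5,"tz":-0.2,"turn":-5.6},{"tx":0.7,"ty":5.4,"tz":-0.2,"turn":-6.8},{"tx":0.7,"ty":6.3,"tz":-0.3,"turn":-8},{"tx":0.7,"ty":7.2,"tz":-0.3,"turn":-9.2},{"tx":0.7,"ty":8,"tz":-0.35,"turn":-10.3},{"tx":0.9,"ty":8.6,"tz":-0.38,"turn":-11.4},{"tx":1.1,"ty":8.9,"tz":-0.38,"turn":-12.5},{"tx":1.3,"ty":8.9,"tz":-0.38,"turn":-13.6}]'; python3 - <<'E'
from h import *
go((488,-418,120),19)
E
```

```text
shift [ 2.134  8.906 -0.38 ] tool z heading -74.25 turn options [np.float64(-15.542490593112651), np.float64(14.457509406887349)] x [-0.  0. -1.] clock 0.4$[0]: bad value
```

The row was refused, probably because every row needs a `grip` value.

```bash
python3 -m jog '[{"grip":1,"tx":0.7,"ty":0.9,"tz":0,"turn":-1.1},{"grip":1,"tx":0.7,"ty":1.8,"tz":0,"turn":-2.2},{"grip":1,"tx":0.7,"ty":2.7,"tz":-0.1,"turn":-3.3},{"grip":1,"tx":0.7,"ty":3.6,"tz":-0.1,"turn":-4.4},{"grip":1,"tx":0.7,"ty":4.5,"tz":-0.2,"turn":-5.6},{"grip":1,"tx":0.7,"ty":5.4,"tz":-0.2,"turn":-6.8},{"grip":1,"tx":0.7,"ty":6.3,"tz":-0.3,"turn":-8},{"grip":1,"tx":0.7,"ty":7.2,"tz":-0.3,"turn":-9.2},{"grip":1,"tx":0.7,"ty":8,"tz":-0.35,"turn":-10.3},{"grip":1,"tx":0.9,"ty":8.6,"tz":-0.38,"turn":-11.4},{"grip":1,"tx":1.1,"ty":8.9,"tz":-0.38,"turn":-12.5},{"grip":1,"tx":1.3,"ty":8.9,"tz":-0.38,"turn":-13.6}]'; python3 - <<'E'
from h import *
go((488,-418,120),19)
E
```

```text
clock: 1.4
eef_pos: [490.1, -416.7, 152.7]
eef_rot: [0.858, 1.571, 0.994]
wrist_force: [-0.5, 0.2, 0.5]
finger_gap: 93.9
shift [ 0.817 -0.025 -0.055] tool z heading 7.82 turn options [np.float64(-1.8631127204142974), np.float64(28.136887279585704)] x [ 0.  0. -1.] clock 1.4
```

```bash
python3 -m jog '[{"grip":1,"tx":0.3,"ty":0,"tz":-0.05,"turn":-1},{"grip":1,"tx":0.6,"ty":0,"tz":-0.05,"turn":-1.9},{"grip":1,"tx":0.6,"ty":0,"tz":-0.05,"turn":-1.9},{"grip":1,"tx":0.6,"ty":0,"tz":-0.05,"turn":-1.9}]'; python3 - <<'E'
from h import *
go((488,-418,36),19)
s=manip.camera("scene"); cv2.imwrite("pics/s2.png",cv2.resize(s["image"][230:400,280:460,::-1],None,fx=3.3,fy=3.3,interpolation=cv2.INTER_CUBIC))
c=manip.camera("top"); cv2.imwrite("pics/t2.png",cv2.resize(c["image"][200:340,360:520,::-1],None,fx=4,fy=4,interpolation=cv2.INTER_CUBIC))
E
```

```text
clock: 1.73
eef_pos: [485.6, -418.3, 129.2]
eef_rot: [2.009, 1.57, 2.333]
wrist_force: [1.2, 0.5, 0.3]
finger_gap: 93.9
shift [ 2.33  -0.015  0.059] tool z heading 18.57 turn options [np.float64(-0.07163773054805252), np.float64(29.928362269451952)] x [-0.001  0.001 -1.   ] clock 1.7333
```

View pics/s2.png

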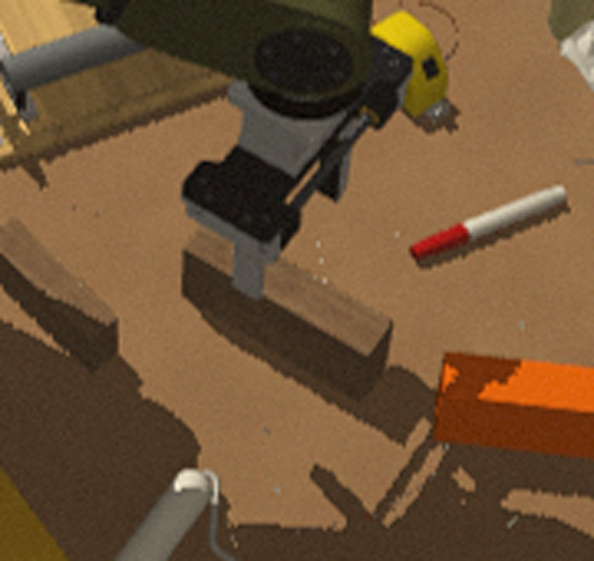

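The view shows the open fingers straddling the block's long sides near its middle, with the other things clear. Descending and gripping.

```bash
python3 -m jog '[{"grip":1,"tx":0.6,"ty":0,"tz":0.06,"turn":-0.07},{"grip":1,"tx":1.2,"ty":0,"tz":0.06,"turn":-0.07},{"grip":1,"tx":1.8,"ty":0,"tz":0.06,"turn":-0.07},{"grip":1,"tx":2.1,"ty":0,"tz":0.06,"turn":-0.07},{"grip":1,"tx":2.33,"ty":0,"tz":0.06,"turn":-0.07},{"grip":1,"tx":2.33,"ty":0,"tz":0.06,"turn":-0.07},{"grip":0.6,"tx":2.33,"ty":0,"tz":0.06,"turn":-0.07},{"grip":0.45,"tx":2.33,"ty":0,"tz":0.06,"turn":-0.07},{"grip":0.42,"tx":2.33,"ty":0,"tz":0.06,"turn":-0.07},{"grip":0.3,"tx":2.33,"ty":0,"tz":0.06,"turn":-0.07},{"grip":0.2,"tx":2.33,"ty":0,"tz":0.06,"turn":-0.07},{"grip":0.2,"tx":2.33,"ty":0,"tz":0.06,"turn":-0.07}]' 40
python3 -m jog '[{"grip":0.2,"tx":0,"ty":0,"tz":0,"turn":0},{"grip":0.2,"tx":0,"ty":0,"tz":0,"turn":0},{"grip":0.2,"tx":0,"ty":0,"tz":0,"turn":0},{"grip":0.2,"tx":0,"ty":0,"tz":0,"turn":0}]'
```

```text
clock: 2.83
eef_pos: [488.1, -417.7, 36.6]
eef_rot: [-1.089, 1.57, -0.755]
wrist_force: [-0.5, -0.3, 0.7]
finger_gap: 57.5
clock: 3.17
eef_pos: [488.2, -417.6, 36.4]
eef_rot: [-0.592, 1.57, -0.257]
wrist_force: [1.3, 1.2, 0.9]
finger_gap: 35.5
```

```bash
python3 -m jog '[{"grip":0.2,"tx":-0.5,"ty":0,"tz":0,"turn":0},{"grip":0.2,"tx":-1.2,"ty":0,"tz":0,"turn":0},{"grip":0.2,"tx":-2,"ty":0,"tz":0,"turn":0},{"grip":0.2,"tx":-2.5,"ty":0,"tz":0,"turn":0},{"grip":0.2,"tx":-2.5,"ty":0,"tz":0,"turn":0}]'
python3 - <<'E'
from h import *
go(O-80*TX+[0,0,125],78.55)
print(manip.read_state()["finger_gap"])
E
```

```text
clock: 3.58
eef_pos: [489.2, -418.7, 141.0]
eef_rot: [-1.115, 1.564, -0.781]
wrist_force: [-0.0, -0.9, -0.8]
finger_gap: 35.5
shift [0.38  4.369 2.309] tool z heading 19.17 turn options [np.float64(-9.896790230290236), np.float64(20.103209769709753)] x [ 0.005 -0.005 -1.   ] clock 3.5833
35.486917459023665
```

```bash
python3 -m jog '[{"grip":0.2,"tx":0,"ty":0.4,"tz":0.2,"turn":-1},{"grip":0.2,"tx":0,"ty":0.9,"tz":0.5,"turn":-2},{"grip":0.2,"tx":0,"ty":1.4,"tz":0.75,"turn":-3},{"grip":0.2,"tx":0,"ty":1.9,"tz":1,"turn":-4},{"grip":0.2,"tx":0,"ty":2.4,"tz":1.27,"turn":-5},{"grip":0.2,"tx":0,"ty":2.9,"tz":1.53,"turn":-6},{"grip":0.2,"tx":0,"ty":3.4,"tz":1.8,"turn":-7},{"grip":0.2,"tx":0.1,"ty":3.9,"tz":2.05,"turn":-8},{"grip":0.2,"tx":0.2,"ty":4.2,"tz":2.2,"turn":-9},{"grip":0.2,"tx":0.3,"ty":4.37,"tz":2.31,"turn":-9.9},{"grip":0.2,"tx":0.3,"ty":4.37,"tz":2.31,"turn":-9.9},{"grip":0.2,"tx":0.3,"ty":4.37,"tz":2.31,"turn":-9.9}]'
python3 - <<'E'
from h import *
np.set_printoptions(precision=2,suppress=True)
go(O-66*TX+[0,0,82],78.55)
st=manip.read_state(); print(st["wrist_force"],st["moment"],st["eef_pos"])
s=manip.camera("scene"); cv2.imwrite("pics/s3.png",cv2.resize(s["image"][150:350,220:420,::-1],None,fx=3,fy=3,interpolation=cv2.INTER_CUBIC))
E
```

```text
clock: 4.58
eef_pos: [517.6, -221.9, 123.2]
eef_rot: [1.364, 1.569, 2.733]
wrist_force: [-0.5, -0.7, -1.4]
finger_gap: 35.5
shift [ 1.03 -0.05  0.32] tool z heading 78.43 turn options [np.float64(-0.020208665914083213), np.float64(29.979791334085917)] x [-0.  0. -1.] clock 4.5833
[-0.55 -0.75 -1.38] [ 0.08 -0.15 -0.02] [ 517.57 -221.94  123.23]
```

View pics/s3.png

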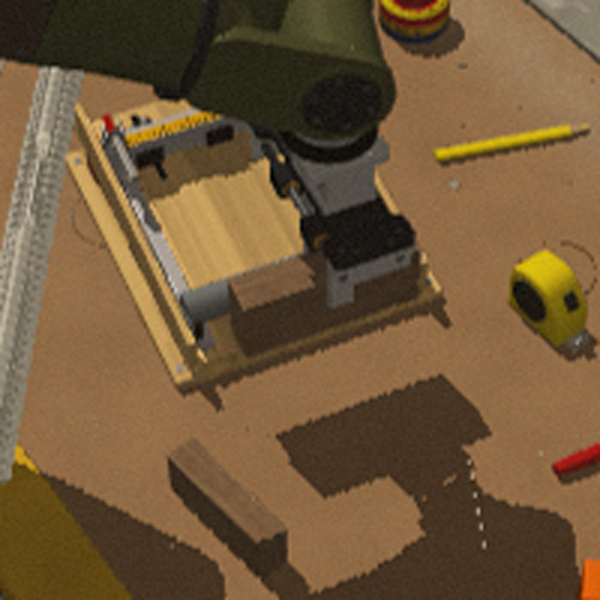

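```bash
python3 - <<'E'
from h import *
s=manip.camera("scene")
for u,v,z in((231,345,87),(420,297,87),(231,287,153)):
    p=ray(s,u/3+220,v/3+150,z)-O; print(p@TX,p@TY)
E
```

```text
-81.3630338666394 88.62070369336065
-99.89163908303796 -78.79625632975015
-74.12216893384446 82.95792716098244
```

The block is held square and about 3 mm off centre, clear of pipe and pegs. Now descending behind the pipe.

```bash
python3 -m jog '[{"grip":0.2,"tx":0,"ty":-0.1,"tz":0.3,"turn":0},{"grip":0.2,"tx":0.4,"ty":-0.1,"tz":0.32,"turn":0},{"grip":0.2,"tx":0.7,"ty":-0.1,"tz":0.32,"turn":0},{"grip":0.2,"tx":0.9,"ty":-0.1,"tz":0.32,"turn":0},{"grip":0.2,"tx":1.03,"ty":-0.1,"tz":0.32,"turn":0},{"grip":0.2,"tx":1.03,"ty":-0.1,"tz":0.32,"turn":0},{"grip":0.2,"tx":1.03,"ty":-0.1,"tz":0.32,"turn":0}]'
cat >> h.py <<'E'
def st():
    s=manip.read_state(); p=s["eef_pos"]-O; f=s["wrist_force"]
    print("t",round(s["clock"],2),"track x",(p@TX).round(2),"y",(p@TY).round(2),"z",p[2].round(2),"Fx",(f@TX).round(2),"Fy",(f@TY).round(2),"Fz",f[2].round(2),"gap",s["finger_gap"].__round__(2),"underside above rail at face",round(p[2]-36.4-36-.0875*(p@TX+18),1))
E
python3 -c "
from h import *
st();go(O-40*TX-2*TY+[0,0,81.5],78.55)"
```

```text
clock: 5.27
eef_pos: [524.4, -210.6, 83.1]
eef_rot: [1.417, 1.571, 2.788]
wrist_force: [-0.3, -1.4, -1.6]
finger_gap: 35.7
t 5.27 track x -66.37 y -2.63 z 83.07 Fx -1.47 Fy -0.01 Fz -1.6 gap 35.72 underside above rail at face 14.9
shift [0.039 0.016 0.659] tool z heading 78.54 turn options [np.float64(-0.0024956494231105353), np.float64(29.99750435057689)] x [-0.  0. -1.] clock 5.2667
```

```bash
python3 -m jog '[{"grip":0.2,"tx":0.04,"ty":0,"tz":0.2,"turn":0},{"grip":0.2,"tx":0.05,"ty":0,"tz":0.4,"turn":0},{"grip":0.2,"tx":0.05,"ty":0,"tz":0.55,"turn":0},{"grip":0.2,"tx":0.05,"ty":0,"tz":0.65,"turn":0},{"grip":0.2,"tx":0.05,"ty":0,"tz":0.72,"turn":0},{"grip":0.2,"tx":0.05,"ty":0,"tz":0.76,"turn":0},{"grip":0.2,"tx":0.05,"ty":0,"tz":0.8,"turn":0},{"grip":0.2,"tx":0.05,"ty":0,"tz":0.84,"turn":0},{"grip":0.2,"tx":0.04,"ty":0,"tz":0.89,"turn":0},{"grip":0.2,"tx":0.035,"ty":0,"tz":0.95,"turn":0},{"grip":0.2,"tx":0.03,"ty":0,"tz":1.01,"turn":0},{"grip":0.2,"tx":0.025,"ty":0,"tz":1.07,"turn":0}]' >/dev/null; python3 -c "
from h import *
st()"
python3 -m jog '[{"grip":0.2,"tx":-0.005,"ty":0,"tz":0.06,"turn":0},{"grip":0.2,"tx":-0.01,"ty":0,"tz":0.12,"turn":0},{"grip":0.2,"tx":-0.016,"ty":0,"tz":0.18,"turn":0},{"grip":0.2,"tx":-0.021,"ty":0,"tz":0.24,"turn":0},{"grip":0.2,"tx":-0.026,"ty":0,"tz":0.3,"turn":0},{"grip":0.2,"tx":-0.032,"ty":0,"tz":0.36,"turn":0},{"grip":0.2,"tx":-0.037,"ty":0,"tz":0.42,"turn":0},{"grip":0.2,"tx":-0.042,"ty":0,"tz":0.48,"turn":0},{"grip":0.2,"tx":-0.047,"ty":0,"tz":0.54,"turn":0},{"grip":0.2,"tx":-0.052,"ty":0,"tz":0.6,"turn":0},{"grip":0.2,"tx":-0.058,"ty":0,"tz":0.66,"turn":0},{"grip":0.2,"tx":-0.063,"ty":0,"tz":0.72,"turn":0}]' >/dev/null; python3 -c "
from h import *
st()"
```

```text
t 6.27 track x -23.23 y -2.6 z 82.09 Fx -0.96 Fy -1.28 Fz -1.95 gap 35.66 underside above rail at face 10.1
t 7.27 track x 5.62 y -2.59 z 84.61 Fx -0.61 Fy 0.4 Fz -0.74 gap 35.73 underside above rail at face 10.1
```

```bash
python3 -m jog '[{"grip":0.2,"tx":-0.005,"ty":0,"tz":0.06,"turn":0},{"grip":0.2,"tx":-0.01,"ty":0,"tz":0.12,"turn":0},{"grip":0.2,"tx":-0.016,"ty":0,"tz":0.18,"turn":0},{"grip":0.2,"tx":-0.021,"ty":0,"tz":0.24,"turn":0},{"grip":0.2,"tx":-0.026,"ty":0,"tz":0.3,"turn":0},{"grip":0.2,"tx":-0.032,"ty":0,"tz":0.36,"turn":0},{"grip":0.2,"tx":-0.037,"ty":0,"tz":0.42,"turn":0},{"grip":0.2,"tx":-0.042,"ty":0,"tz":0.48,"turn":0},{"grip":0.2,"tx":-0.047,"ty":0,"tz":0.54,"turn":0},{"grip":0.2,"tx":-0.052,"ty":0,"tz":0.6,"turn":0},{"grip":0.2,"tx":-0.058,"ty":0,"tz":0.66,"turn":0},{"grip":0.2,"tx":-0.063,"ty":0,"tz":0.72,"turn":0}]' >/dev/null; python3 -c "
from h import *
st()"
python3 -m jog '[{"grip":0.2,"tx":-0.005,"ty":0,"tz":0.06,"turn":0},{"grip":0.2,"tx":-0.01,"ty":0,"tz":0.12,"turn":0},{"grip":0.2,"tx":-0.015,"ty":0,"tz":0.17,"turn":0},{"grip":0.2,"tx":-0.02,"ty":0,"tz":0.22,"turn":0},{"grip":0.2,"tx":-0.024,"ty":0,"tz":0.27,"turn":0},{"grip":0.2,"tx":-0.028,"ty":0,"tz":0.32,"turn":0},{"grip":0.2,"tx":-0.032,"ty":0,"tz":0.37,"turn":0},{"grip":0.2,"tx":-0.035,"ty":0,"tz":0.4,"turn":0},{"grip":0.2,"tx":-0.037,"ty":0,"tz":0.42,"turn":0}]' >/dev/null; python3 - <<'E'
from h import *
st()
s=manip.camera("scene"); cv2.imwrite("pics/s4.png",cv2.resize(s["image"][150:300,220:400,::-1],None,fx=4,fy=4,interpolation=cv2.INTER_CUBIC))
E
```

```text
t 8.27 track x 34.44 y -2.57 z 87.13 Fx -0.02 Fy 0.07 Fz -0.81 gap 35.94 underside above rail at face 10.1
t 9.02 track x 51.16 y -2.58 z 88.58 Fx -0.22 Fy 0.22 Fz -1.37 gap 35.62 underside above rail at face 10.1
```

View pics/s4.png

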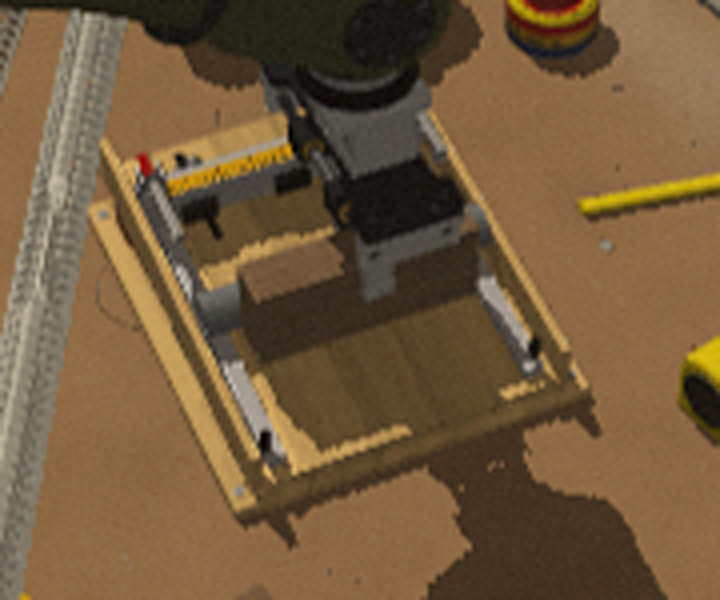

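View: the pipe lies square against the block face (ends at crop (215,305) and (475,225)), about 4 cm short of the catches. Continuing slowly while reading the force.

```bash
S='from h import *; st()'
python3 -m jog '[{"grip":0.2,"tx":-0.004,"ty":0,"tz":0.04,"turn":0},{"grip":0.2,"tx":-0.007,"ty":0,"tz":0.08,"turn":0},{"grip":0.2,"tx":-0.01,"ty":0,"tz":0.12,"turn":0},{"grip":0.2,"tx":-0.014,"ty":0,"tz":0.16,"turn":0},{"grip":0.2,"tx":-0.018,"ty":0,"tz":0.2,"turn":0},{"grip":0.2,"tx":-0.021,"ty":0,"tz":0.24,"turn":0}]' >/dev/null; python3 -c "$S"
python3 -m jog '[{"grip":0.2,"tx":-0.003,"ty":0,"tz":0.03,"turn":0},{"grip":0.2,"tx":-0.005,"ty":0,"tz":0.06,"turn":0},{"grip":0.2,"tx":-0.007,"ty":0,"tz":0.08,"turn":0},{"grip":0.2,"tx":-0.009,"ty":0,"tz":0.1,"turn":0}]' >/dev/null; python3 -c "$S"
python3 -m jog '[{"grip":0.2,"tx":-0.003,"ty":0,"tz":0.03,"turn":0},{"grip":0.2,"tx":-0.005,"ty":0,"tz":0.06,"turn":0},{"grip":0.2,"tx":-0.007,"ty":0,"tz":0.08,"turn":0},{"grip":0.2,"tx":-0.009,"ty":0,"tz":0.1,"turn":0}]' >/dev/null; python3 -c "$S"
python3 -m jog '[{"grip":0.2,"tx":-0.003,"ty":0,"tz":0.03,"turn":0},{"grip":0.2,"tx":-0.005,"ty":0,"tz":0.06,"turn":0},{"grip":0.2,"tx":-0.007,"ty":0,"tz":0.08,"turn":0},{"grip":0.2,"tx":-0.009,"ty":0,"tz":0.1,"turn":0}]' >/dev/null; python3 -c "$S"
```

```text
t 9.57 track x 60.79 y -2.56 z 89.42 Fx -0.18 Fy -0.05 Fz -0.82 gap 35.83 underside above rail at face 10.1
t 9.9 track x 64.65 y -2.56 z 89.78 Fx -1.06 Fy -0.43 Fz -1.64 gap 36.32 underside above rail at face 10.1
t 10.23 track x 68.68 y -2.57 z 90.13 Fx -0.32 Fy -0.03 Fz -0.91 gap 35.83 underside above rail at face 10.2
t 10.57 track x 72.7 y -2.56 z 90.5 Fx -0.97 Fy 0.8 Fz -1.29 gap 35.59 underside above rail at face 10.2
```

```bash
S='from h import *; st()'
python3 -m jog '[{"grip":0.2,"tx":-0.003,"ty":0,"tz":0.03,"turn":0},{"grip":0.2,"tx":-0.005,"ty":0,"tz":0.06,"turn":0},{"grip":0.2,"tx":-0.007,"ty":0,"tz":0.08,"turn":0},{"grip":0.2,"tx":-0.009,"ty":0,"tz":0.1,"turn":0}]' >/dev/null; python3 -c "$S"
python3 -m jog '[{"grip":0.2,"tx":-0.003,"ty":0,"tz":0.03,"turn":0},{"grip":0.2,"tx":-0.005,"ty":0,"tz":0.06,"turn":0},{"grip":0.2,"tx":-0.007,"ty":0,"tz":0.08,"turn":0},{"grip":0.2,"tx":-0.009,"ty":0,"tz":0.1,"turn":0}]' >/dev/null; python3 -c "$S"
python3 -m jog '[{"grip":0.2,"tx":-0.003,"ty":0,"tz":0.03,"turn":0},{"grip":0.2,"tx":-0.005,"ty":0,"tz":0.06,"turn":0},{"grip":0.2,"tx":-0.007,"ty":0,"tz":0.08,"turn":0},{"grip":0.2,"tx":-0.009,"ty":0,"tz":0.1,"turn":0}]' >/dev/null; python3 -c "$S"
python3 -m jog '[{"grip":0.2,"tx":-0.003,"ty":0,"tz":0.03,"turn":0},{"grip":0.2,"tx":-0.005,"ty":0,"tz":0.06,"turn":0}]' >/dev/null; python3 -c "$S"
python3 -m jog '[{"grip":0.2,"tx":-0.003,"ty":0,"tz":0.03,"turn":0},{"grip":0.2,"tx":-0.005,"ty":0,"tz":0.06,"turn":0}]' >/dev/null; python3 -c "$S"
python3 -m jog '[{"grip":0.2,"tx":-0.003,"ty":0,"tz":0.03,"turn":0},{"grip":0.2,"tx":-0.005,"ty":0,"tz":0.06,"turn":0}]' >/dev/null; python3 -c "$S"
```

```text
t 10.9 track x 76.69 y -2.54 z 90.86 Fx -0.13 Fy -0.39 Fz -1.94 gap 35.66 underside above rail at face 10.2
t 11.23 track x 80.7 y -2.56 z 91.22 Fx -0.71 Fy -0.93 Fz -0.63 gap 35.67 underside above rail at face 10.2
t 11.57 track x 84.66 y -2.55 z 91.59 Fx -0.04 Fy -0.37 Fz -1.44 gap 35.58 underside above rail at face 10.2
t 11.73 track x 87.07 y -2.54 z 91.76 Fx -0.46 Fy 0.34 Fz -2.59 gap 35.77 underside above rail at face 10.2
t 11.9 track x 89.52 y -2.56 z 92.0 Fx 0.4 Fy -0.24 Fz -1.56 gap 35.82 underside above rail at face 10.2
t 12.07 track x 91.91 y -2.56 z 92.2 Fx -0.31 Fy 0.16 Fz -2.11 gap 35.7 underside above rail at face 10.2
```

```bash
S='from h import *; st()'
python3 -m jog '[{"grip":0.2,"tx":-0.003,"ty":0,"tz":0.03,"turn":0},{"grip":0.2,"tx":-0.005,"ty":0,"tz":0.06,"turn":0}]' >/dev/null; python3 -c "$S"
python3 -m jog '[{"grip":0.2,"tx":-0.003,"ty":0,"tz":0.03,"turn":0},{"grip":0.2,"tx":-0.005,"ty":0,"tz":0.06,"turn":0}]' >/dev/null; python3 -c "$S"
python3 -m jog '[{"grip":0.2,"tx":-0.003,"ty":0,"tz":0.03,"turn":0},{"grip":0.2,"tx":-0.005,"ty":0,"tz":0.06,"turn":0}]' >/dev/null; python3 -c "$S"
python3 -m jog '[{"grip":0.2,"tx":-0.003,"ty":0,"tz":0.03,"turn":0},{"grip":0.2,"tx":-0.005,"ty":0,"tz":0.06,"turn":0}]' >/dev/null; python3 -c "$S"
python3 -m jog '[{"grip":0.2,"tx":-0.003,"ty":0,"tz":0.03,"turn":0},{"grip":0.2,"tx":-0.005,"ty":0,"tz":0.06,"turn":0}]' >/dev/null; python3 -c "$S"
```

```text
t 12.23 track x 94.32 y -2.56 z 92.4 Fx -0.24 Fy 0.41 Fz -0.85 gap 35.27 underside above rail at face 10.2
t 12.4 track x 95.53 y -2.63 z 92.97 Fx -14.5 Fy 4.24 Fz 7.34 gap 35.55 underside above rail at face 10.6
t 12.57 track x 97.31 y -2.81 z 93.52 Fx -13.93 Fy 2.68 Fz 7.11 gap 35.62 underside above rail at face 11.0
t 12.73 track x 99.8 y -2.91 z 93.81 Fx -11.35 Fy 0.51 Fz 6.31 gap 35.63 underside above rail at face 11.1
t 12.9 track x 102.56 y -3.04 z 93.9 Fx -7.92 Fy 0.64 Fz 4.16 gap 35.47 underside above rail at face 11.0
```

```bash
S='from h import *; st()'
python3 -m jog '[{"grip":0.2,"tx":-0.003,"ty":0,"tz":0.03,"turn":0},{"grip":0.2,"tx":-0.005,"ty":0,"tz":0.06,"turn":0}]' >/dev/null; python3 -c "$S"
python3 -m jog '[{"grip":0.2,"tx":-0.003,"ty":0,"tz":0.03,"turn":0},{"grip":0.2,"tx":-0.005,"ty":0,"tz":0.06,"turn":0}]' >/dev/null; python3 -c "$S"
python3 -m jog '[{"grip":0.2,"tx":-0.003,"ty":0,"tz":0.03,"turn":0},{"grip":0.2,"tx":-0.005,"ty":0,"tz":0.06,"turn":0}]' >/dev/null; python3 -c "$S"
python3 -m jog '[{"grip":0.2,"tx":-0.003,"ty":0,"tz":0.03,"turn":0},{"grip":0.2,"tx":-0.005,"ty":0,"tz":0.06,"turn":0}]' >/dev/null; python3 -c "$S"
```

```text
t 13.07 track x 105.48 y -2.97 z 93.91 Fx -4.16 Fy 0.35 Fz 0.19 gap 35.21 underside above rail at face 10.7
t 13.23 track x 108.54 y -2.65 z 93.69 Fx -2.18 Fy -0.11 Fz -0.67 gap 36.06 underside above rail at face 10.2
t 13.4 track x 111.31 y -2.43 z 93.63 Fx 0.29 Fy 0.19 Fz -0.86 gap 35.74 underside above rail at face 9.9
t 13.57 track x 113.75 y -2.44 z 93.82 Fx -0.36 Fy -0.35 Fz -1.74 gap 35.94 underside above rail at face 9.9
```

Resistance began at x≈95, peaked at about 14.5 N and vanished at about 109: the noses have ridden over. Taking up the last bit in small steps until light contact.

```bash
S='from h import *; st()'
python3 -m jog '[{"grip":0.2,"tx":-0.002,"ty":0,"tz":0.025,"turn":0},{"grip":0.2,"tx":-0.004,"ty":0,"tz":0.05,"turn":0},{"grip":0.2,"tx":-0.004,"ty":0,"tz":0.05,"turn":0}]' >/dev/null; python3 -c "$S"
python3 -m jog '[{"grip":0.2,"tx":-0.002,"ty":0,"tz":0.025,"turn":0},{"grip":0.2,"tx":-0.004,"ty":0,"tz":0.05,"turn":0},{"grip":0.2,"tx":-0.004,"ty":0,"tz":0.05,"turn":0}]' >/dev/null; python3 -c "$S"
python3 - <<'E'
from h import *
c=manip.camera("top"); s=manip.camera("scene")
a=cv2.resize(c["image"][170:310,200:340,::-1],(420,420),interpolation=cv2.INTER_CUBIC)
b=cv2.resize(s["image"][150:280,230:350,::-1],(388,420),interpolation=cv2.INTER_CUBIC)
cv2.imwrite("pics/s5.png",np.hstack([a,b])[:,:800])
E
```

```text
t 13.82 track x 115.64 y -2.52 z 94.11 Fx 0.65 Fy 0.41 Fz -1.17 gap 35.51 underside above rail at face 10.0
t 14.07 track x 117.54 y -2.55 z 94.3 Fx -0.31 Fy -0.48 Fz -1.97 gap 35.28 underside above rail at face 10.0
```

View pics/s5.png

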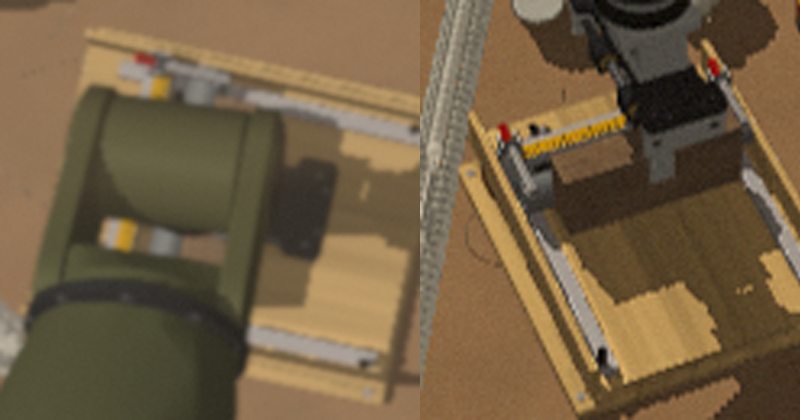

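The pipe sits next to the scale bar with both arms apparently down; the block blocks most of the view. Two small firm-up steps to feel the buffers.

```bash
S='from h import *; st()'
python3 -m jog '[{"grip":0.2,"tx":-0.002,"ty":0,"tz":0.025,"turn":0},{"grip":0.2,"tx":-0.002,"ty":0,"tz":0.025,"turn":0}]' >/dev/null; python3 -c "$S"
python3 -m jog '[{"grip":0.2,"tx":-0.002,"ty":0,"tz":0.025,"turn":0},{"grip":0.2,"tx":-0.002,"ty":0,"tz":0.025,"turn":0}]' >/dev/null; python3 -c "$S"
```

```text
t 14.33 track x 118.47 y -2.55 z 94.39 Fx -0.56 Fy 0.57 Fz -1.88 gap 35.42 underside above rail at face 10.0
t 14.5 track x 119.28 y -2.58 z 94.5 Fx -1.98 Fy -0.43 Fz -1.03 gap 35.85 underside above rail at face 10.1
```

```bash
S='from h import *; st()'
python3 -m jog '[{"grip":0.2,"tx":-0.001,"ty":0,"tz":0.015,"turn":0},{"grip":0.2,"tx":-0.001,"ty":0,"tz":0.015,"turn":0},{"grip":0.2,"tx":-0.001,"ty":0,"tz":0.015,"turn":0}]' >/dev/null; python3 -c "$S"
python3 -m jog '[{"grip":0.2,"tx":-0.001,"ty":0,"tz":0.015,"turn":0},{"grip":0.2,"tx":-0.001,"ty":0,"tz":0.015,"turn":0},{"grip":0.2,"tx":-0.001,"ty":0,"tz":0.015,"turn":0}]' >/dev/null; python3 -c "$S"
```

```text
t 14.75 track x 119.69 y -2.58 z 94.53 Fx -5.04 Fy 0.53 Fz -1.47 gap 36.01 underside above rail at face 10.1
t 15.0 track x 120.14 y -2.56 z 94.56 Fx -6.48 Fy -0.41 Fz -1.5 gap 35.71 underside above rail at face 10.1
```

Buffers felt (6.5 N) at x≈119.5, as predicted from where the resistance began. Backing off and checking.

```bash
python3 -m jog '[{"grip":0.2,"tx":0,"ty":0,"tz":-0.04,"turn":0},{"grip":0.2,"tx":0,"ty":0,"tz":-0.1,"turn":0},{"grip":0.2,"tx":0,"ty":0,"tz":-0.2,"turn":0},{"grip":0.2,"tx":0,"ty":0,"tz":-0.4,"turn":0},{"grip":0.2,"tx":0,"ty":0,"tz":-0.7,"turn":0},{"grip":0.2,"tx":-0.1,"ty":0,"tz":-1.1,"turn":0},{"grip":0.2,"tx":-0.3,"ty":0,"tz":-1.6,"turn":0},{"grip":0.2,"tx":-0.6,"ty":0,"tz":-2.2,"turn":0},{"grip":0.2,"tx":-1,"ty":0,"tz":-2.9,"turn":0},{"grip":0.2,"tx":-1.4,"ty":0,"tz":-3.6,"turn":0},{"grip":0.2,"tx":-1.6,"ty":0,"tz":-4.4,"turn":0},{"grip":0.2,"tx":-1.6,"ty":0,"tz":-5.2,"turn":0}]' >/dev/null
python3 - <<'E'
from h import *
st(); go((488,-418,120),19)
c=manip.camera("top"); s=manip.camera("scene")
a=cv2.resize(c["image"][170:310,200:340,::-1],(420,420),interpolation=cv2.INTER_CUBIC)
b=cv2.resize(s["image"][160:250,235:350,::-1],(380,297),interpolation=cv2.INTER_CUBIC)
cv2.imwrite("pics/s6.png",np.hstack([a,cv2.copyMakeBorder(b,0,123,0,0,0)]))
E
```

```text
t 16.0 track x -89.88 y -2.9 z 160.81 Fx 0.4 Fy 0.17 Fz -1.47 gap 35.73 underside above rail at face 94.7
shift [ 1.025 -0.126 -4.674] tool z heading 78.56 turn options [np.float64(9.926959791001911), np.float64(-20.073040208998084)] x [ 0.003 -0.002 -1.   ] clock 16.0
```

View pics/s6.png

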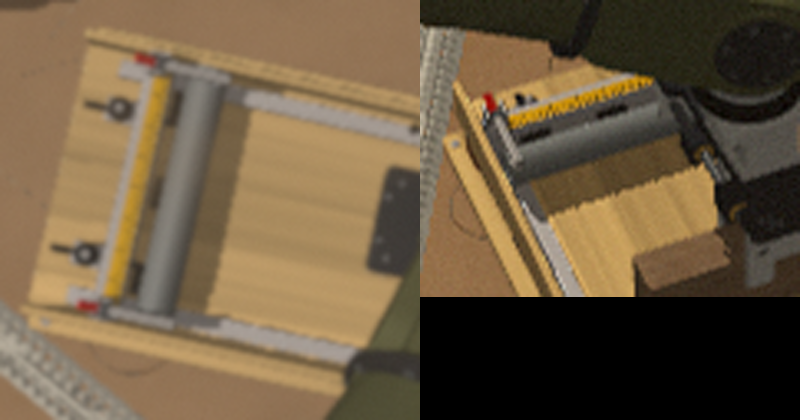

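The pipe stays parallel against the stop bar with both catch arms reaching over its ends (top view (205,75) and (155,310)). Returning the block to its original spot.

```bash
python3 -m jog '[{"grip":0.2,"tx":0,"ty":0,"tz":-0.4,"turn":1},{"grip":0.2,"tx":0,"ty":0,"tz":-0.9,"turn":2},{"grip":0.2,"tx":0,"ty":0,"tz":-1.4,"turn":3},{"grip":0.2,"tx":0,"ty":0,"tz":-2,"turn":4},{"grip":0.2,"tx":0,"ty":-0.05,"tz":-2.6,"turn":5},{"grip":0.2,"tx":0,"ty":-0.05,"tz":-3.2,"turn":6},{"grip":0.2,"tx":0,"ty":-0.1,"tz":-3.8,"turn":7},{"grip":0.2,"tx":0.2,"ty":-0.13,"tz":-4.3,"turn":8},{"grip":0.2,"tx":0.4,"ty":-0.13,"tz":-4.6,"turn":9},{"grip":0.2,"tx":0.7,"ty":-0.13,"tz":-4.67,"turn":9.9},{"grip":0.2,"tx":1,"ty":-0.13,"tz":-4.67,"turn":9.9},{"grip":0.2,"tx":1,"ty":-0.13,"tz":-4.67,"turn":9.9}]' >/dev/null
python3 -c "
from h import *
st(); go((488,-418,36.4),19)"
```

```text
t 17.1 track x -273.76 y -6.57 z 115.5 Fx 0.29 Fy 0.63 Fz -1.05 gap 35.79 underside above rail at face 65.5
shift [ 1.977 -0.095 -0.003] tool z heading 19.31 turn options [np.float64(0.05227518187726806), np.float64(-29.947724818122726)] x [-0.003  0.003 -1.   ] clock 17.1
```

```bash
python3 -m jog '[{"grip":0.2,"tx":0.5,"ty":-0.05,"tz":0,"turn":0},{"grip":0.2,"tx":1,"ty":-0.05,"tz":0,"turn":0},{"grip":0.2,"tx":1.4,"ty":-0.05,"tz":0,"turn":0},{"grip":0.2,"tx":1.7,"ty":-0.05,"tz":0,"turn":0},{"grip":0.2,"tx":1.75,"ty":-0.05,"tz":0,"turn":0},{"grip":0.2,"tx":1.75,"ty":-0.05,"tz":0,"turn":0},{"grip":0.2,"tx":1.75,"ty":-0.05,"tz":0,"turn":0}]' >/dev/null
python3 -c "
from h import *
st(); go((488,-418,36.4),19)"
```

```text
t 17.68 track x -276.04 y -9.34 z 49.66 Fx -0.53 Fy -0.31 Fz -1.39 gap 36.01 underside above rail at face -0.2
shift [ 0.332 -0.003 -0.037] tool z heading 19.23 turn options [np.float64(0.038351919007254764), np.float64(-29.961648080992745)] x [ 0.001 -0.001 -1.   ] clock 17.6833
```

```bash
S='from h import *; st()'
python3 -m jog '[{"grip":0.2,"tx":0.08,"ty":0,"tz":0,"turn":0},{"grip":0.2,"tx":0.16,"ty":0,"tz":0,"turn":0},{"grip":0.2,"tx":0.22,"ty":0,"tz":0,"turn":0},{"grip":0.2,"tx":0.26,"ty":0,"tz":0,"turn":0},{"grip":0.2,"tx":0.28,"ty":0,"tz":0,"turn":0},{"grip":0.2,"tx":0.28,"ty":0,"tz":0,"turn":0}]' >/dev/null; python3 -c "$S"
python3 -m jog '[{"grip":0.2,"tx":0.02,"ty":0,"tz":0,"turn":0},{"grip":0.2,"tx":0.04,"ty":0,"tz":0,"turn":0},{"grip":0.2,"tx":0.04,"ty":0,"tz":0,"turn":0}]' >/dev/null; python3 -c "$S"
```

```text
t 18.18 track x -275.89 y -8.8 z 37.14 Fx 0.64 Fy 0.98 Fz -3.22 gap 35.65 underside above rail at face -12.7
t 18.43 track x -276.02 y -9.0 z 36.34 Fx 1.66 Fy 1.06 Fz 4.39 gap 35.32 underside above rail at face -13.5
```

Touchdown felt (about 6 N). Releasing and lifting.

```bash
python3 -m jog '[{"grip":0.5,"tx":0,"ty":0,"tz":0,"turn":0},{"grip":0.8,"tx":0,"ty":0,"tz":0,"turn":0},{"grip":0.9,"tx":0,"ty":0,"tz":0,"turn":0},{"grip":0.9,"tx":0,"ty":0,"tz":0,"turn":0},{"grip":0.9,"tx":0,"ty":0,"tz":0,"turn":0},{"grip":0.9,"tx":0,"ty":0,"tz":0,"turn":0},{"grip":0.9,"tx":0,"ty":0,"tz":0,"turn":0},{"grip":0.9,"tx":0,"ty":0,"tz":0,"turn":0},{"grip":0.9,"tx":0,"ty":0,"tz":0,"turn":0}]'
python3 -m jog '[{"grip":0.9,"tx":-0.3,"ty":0,"tz":0,"turn":0},{"grip":0.9,"tx":-0.8,"ty":0,"tz":0,"turn":0},{"grip":0.9,"tx":-1.6,"ty":0,"tz":0,"turn":0},{"grip":0.9,"tx":-2.4,"ty":0,"tz":0,"turn":0},{"grip":0.9,"tx":-3.2,"ty":0,"tz":0,"turn":0},{"grip":0.9,"tx":-4,"ty":0,"tz":0,"turn":0},{"grip":0.9,"tx":-4.3,"ty":-1,"tz":0,"turn":0},{"grip":0.9,"tx":-4.3,"ty":-2,"tz":0,"turn":0},{"grip":0.9,"tx":-4.3,"ty":-3,"tz":0,"turn":0},{"grip":0.9,"tx":-4.3,"ty":-4,"tz":0,"turn":0},{"grip":0.9,"tx":-4.3,"ty":-4,"tz":0,"turn":0},{"grip":0.9,"tx":-4.3,"ty":-4,"tz":0,"turn":0}]'
python3 - <<'E'
from h import *
st()
c=manip.camera("top"); s=manip.camera("scene")
a=cv2.resize(c["image"][160:340,190:490,::-1],(500,300),interpolation=cv2.INTER_CUBIC)
b=cv2.resize(s["image"][130:370,230:470,::-1],(300,300),interpolation=cv2.INTER_CUBIC)
cv2.imwrite("pics/s7.png",np.hstack([a,b]))
E
```

```text
clock: 19.18
eef_pos: [488.9, -417.2, 35.7]
eef_rot: [1.404, 1.571, 1.739]
wrist_force: [0.2, -0.4, -0.3]
finger_gap: 84.1
clock: 20.18
eef_pos: [540.9, -570.4, 206.4]
eef_rot: [2.095, 1.569, 2.428]
wrist_force: [0.4, -0.0, -0.0]
finger_gap: 84.7
t 20.18 track x -415.79 y -90.21 z 206.39 Fx 0.08 Fy -0.43 Fz -0.03 gap 84.7 underside above rail at face 168.8
```

View pics/s7.png

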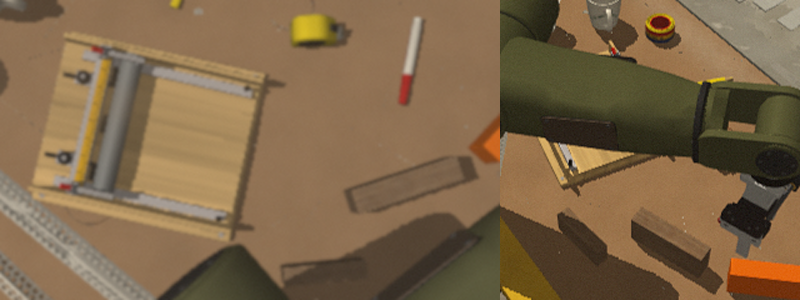

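```bash
python3 - <<'E'
from h import *
c=manip.camera("top"); S=cv2.cvtColor(c["image"],cv2.COLOR_RGB2HSV)[:,:,1].astype(float)
d=[]
for t in range(-72,73,8):
    # saturation profile along track x through the expected home pipe
    xs=np.arange(125,185,.5); p=[proj(c,O+x*TX+t*TY+[0,0,52+.0875*153]) for x in xs]
    v=cv2.remap(S.astype(np.float32),np.float32([[q[0] for q in p]]),np.float32([[q[1] for q in p]]),1)[0]
    i=int((153-125)*2); a=b=i
    while v[a]<55 and a>0:a-=1
    d.append((t,xs[a]))
print(d)
a=cv2.resize(c["image"][178:282,205:300,::-1],(548,600),interpolation=cv2.INTER_CUBIC); cv2.imwrite("pics/s8.png",a)
E
```

```text
[(-72, np.float64(138.0)), (-64, np.float64(138.5)), (-56, np.float64(140.0)), (-48, np.float64(140.5)), (-40, np.float64(141.0)), (-32, np.float64(141.5)), (-24, np.float64(141.0)), (-16, np.float64(140.0)), (-8, np.float64(139.5)), (0, np.float64(138.5)), (8, np.float64(139.0)), (16, np.float64(138.0)), (24, np.float64(138.0)), (32, np.float64(138.5)), (40, np.float64(138.0)), (48, np.float64(138.0)), (56, np.float64(138.0)), (64, np.float64(138.0)), (72, np.float64(137.5))]
```

View pics/s8.png

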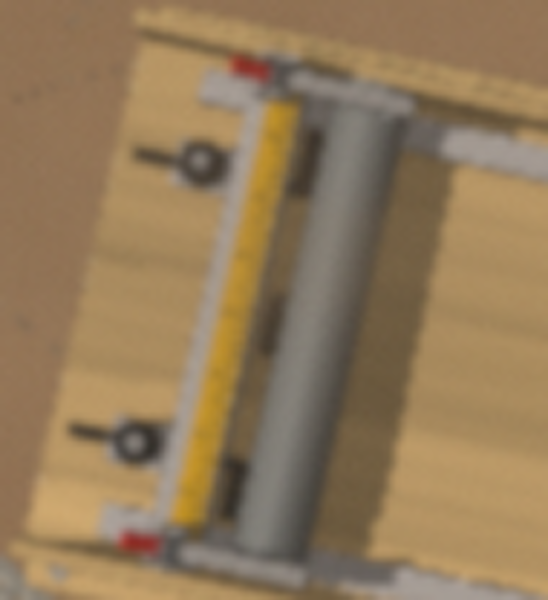

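The pipe is square (rear edge at x≈138 mm at both ends, axis ≈154 mm), touching all three buffers, with both catch arms symmetrical over its ends.

```bash
python3 -c "
from cell import manip; print(manip.sign_off(), manip.read_state()['clock'])"
```

```text
the job is handed in; nothing more can be done
the job is handed in; nothing more can be done
```

The job is done and handed in, with the robot clock at about 20 s of the 72 s allowed. I gripped the larger brown block, rolled the pipe square up the track with it until the catches rode over, and put the block back on its original spot.

- **Push force:** Resistance began at tool track x ≈ 95 mm. Readings peaked at about 14.5 N, above the 5 to 11 N expected from the catches but under the 18 N limit. I only read the force at the end of each small step, so a brief higher peak can't be ruled out.
- **Home:** The resistance vanished at about 109 mm, and the buffers were felt at about 119.5 mm, where the onset predicted. I seated the pipe with 6.5 N.
- **Final pictures:** After backing off, the pipe stayed put, parallel to the stop bar (rear edge within about 1 mm end to end; mid-span readings drift to 3.5 mm, most likely noise from the shadow). Both catch arms lie symmetrically over its ends. The roller noses themselves are too small to see, so I inferred that both have dropped from the forces, the arms and the pipe staying in place.
- **Other things:** The block stands clear of the cradle. The tape measure, marker, small block, orange block and mug looked undisturbed. I did not check the clear cup separately at the end, but the arm never went near it.

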